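Park the rolling pin in its dock and lock it

TASK

Put the rolling pin away so that the board can be carried: with the fingertips on top of the pin, roll it gently across the board to the wooden dock at the board's end until it drops into both saddles and lies still. Then push the wooden turn-button round with a fingertip, all the way to its stop, so that it lies across above the pin's handle. Do not grasp, lift or fling the pin, and leave everything else where it is.

Things in the scene. Friction and masses are not known exactly. Their poses are not given: they have to be found in the camera images.
- board: Wooden chopping board, 220 x 320 x 21 mm, lying flat on the table (its top at z = 21 mm) and fixed there. Origin: centre of its underside; y runs along its 320 mm side towards the dock, z up.
- pin: Light wooden rolling pin across the board, loose, 0.3 to 0.6 kg: barrel 54 mm thick, 170 mm long, a handle 22 mm thick at each end, 260 mm over all. Origin: its middle, on the axis; x along the axis (y and z turn as it rolls). On the board its axis is 48, its top 75 mm above the table. Under a fingertip pressed on its top it rolls half as far as the fingertip moves; it stays where it is left.
- dock_seat (a point): The point where the middle of the parked pin lies, in the dock, 41 mm above the table and 192 mm from the board's centre. Axes as the board's: x along the parked pin, y from the board into the dock, z up.
- dock: Fixed wooden rail with two saddle cheeks along the board's +y end. Origin: on the table under dock_seat, same axes. Cheeks at x = -62 and +62 mm, 16 mm thick. Their lips on the board's side are 20 mm high (the board is 21) from y = -32 to -18; then a hollow of 30 mm radius, lowest (14 mm high) at y = 0, takes the pin, which drops 7 mm; behind it they rise to 44 mm at y = +39 mm.
- keeper_pivot (a point): Centre of the turn-button's vertical pivot, at mid thickness (z = 64 mm above the table), on top of a fixed round post 22 mm thick and 56 mm high that stands at x = +160 mm, y = 0 in the dock_seat axes, beyond the +x end of the pin.
- keeper_tip (a point): The free end of the turn-button: a flat wooden bar 15 mm wide, 14 mm thick (z = 57 to 71 mm above the table) reaching 60 mm from its pivot. It swings level about the pivot. Closed, it points along the dock's -x and lies 5 mm above the handle of the parked pin; while closed it is in the way of a pin that comes in from the board.
- keeper (a joint): Angle of the turn-button, rad: 0 closed, at its stop; 1.57 pointing along the dock's +y, away from the board; stop at 2.2. It closes by swinging anticlockwise seen from above. Light friction (about 1.2 N at the tip) keeps it where it is left.
- lemon: Lemon, 82 mm long, 57 mm high, loose on the board's -y end. To be left alone. Origin: centre of its underside.
- teaspoon: Teaspoon, 133 mm long, loose on the board's -y end. To be left alone.
- tin: Small food tin, 58 mm wide and 72 mm high, loose on the table. To be left alone. Origin: centre of its underside.
- salt: Salt shaker, 44 mm wide and 90 mm high, at the table's right end. To be left alone. Origin: centre of its underside.
- timer: Kitchen timer, 75 mm wide and 57 mm high, at the back of the table. To be left alone. Origin: centre of its underside.
- bowl: Bowl, 115 mm wide and 54 mm high, at the table's left end. To be left alone. Origin: centre of its underside.
- jar: Jam jar, 65 mm wide and 90 mm high, at the table's left end. To be left alone. Origin: centre of its underside.
- garlic: Garlic bulb, 54 mm wide and 55 mm high, at the table's left end. To be left alone. Origin: centre of its underside.

How it is judged (in metres and radians):
On the way, in this order (a step that is already met when the one before it is completed fails the run):
1. the pin has rolled at least half a turn (it is rolled, not slid or carried) (angle between pin's own z axis and vertical above 2.6 rad).
2. the pin lies in both saddles (y of pin in the frame of dock_seat between -0.005 and 0.005 m and z of pin in the frame of dock_seat below 0.003 m and angle between the x axis of pin and the x axis of dock_seat, either way round below 0.05 rad and linear speed of pin below 0.03 m/s), for 0.2 s.
At the end, for the whole second after the job is handed in: The pin lies still in both saddles of the dock (within 5 mm across, 3 mm in height, about 22 mm along its axis and 0.05 rad of the seat) and the turn-button is within 0.15 rad of its closed stop, across above the handle (y of pin in the frame of dock_seat between -0.005 and 0.005 m and z of pin in the frame of dock_seat between -0.004 and 0.003 m and x of pin in the frame of dock_seat between -0.025 and 0.022 m and angle between the x axis of pin and the x axis of dock_seat, either way round below 0.05 rad and linear speed of pin below 0.02 m/s and value of joint keeper below 0.15 rad); the robot touches nothing.
It fails at once if the pin is lifted off the board (its middle more than 12 mm above its rolling height) (height (world z) of pin above 0.06 m).
It fails at once if before it is parked, the pin is pushed or gripped at its side, not on its top (touched with the fingertips lower than 57 mm above the table) (contact force between the fingers and pin above 1 N and height (world z) of the grasp point below 0.076 m and y of pin in the frame of dock_seat below -0.01 m).
It fails at once if the pin is flung (faster than 0.6 m/s) (linear speed of pin above 0.6 m/s).
It fails at once if the pin is pressed with more than 60 N (contact force between the arm and pin above 60 N).
It fails at once if something else on the board or the table is moved by more than 20 mm (distance of any of lemon, teaspoon, tin, salt, timer, bowl, jar, garlic from where it was at the start of the episode above 0.02 m).
It also fails if it takes over 67 s, if anything falls off the work surface, if the arm or the gripper's body presses on something with over 40 N, if the wrist force passes 120 N, or if a joint passes its speed limit or range.

ROBOT

A 6-joint arm with a two-finger parallel gripper is mounted at the origin on a cart in front of the work surface, level with it; the furniture and walls round the work are solid. World frame = base frame: x ahead of the robot, y to its left, z up, the work surface at z = 0. Lengths are in mm, angles in degrees, forces in N, time in s.
With the tool pointing down it reaches from about 250 to 725 mm from the base axis. Payload 4 kg.
Tool frame: the origin (TCP) lies midway between the tips of the shut fingers; the grasp point (between the pads) lies 19 mm behind it; z points along the fingers, y is the line along which they close (so a half turn about z gives the same grasp; the last joint's range is limited). The gripper opens to 85 mm and grips with 20 to 120 N. Pads are 22 mm wide; open, the fingers measure 114 mm over their backs; the gripper's body (76 mm by 85 mm) begins 54 mm behind the grasp point. The pads swing forward as they close: fully open they stand 13 mm farther back than shut.
Start: joints at [70.245, 13.785, 0.286, 76.501, 0, 90], TCP at [169.002, 470.572, 201.706] pointing down, gripper open.
Joint ranges: [-155.79, 155.79], [-60.16, 107.12], [-62.33, 73.08], [-114, 123.19], [-81.49, 82.49], [-180, 180]. Speed limits (degrees/s): [159.86, 159.86, 180, 180, 180, 180].

INTERFACE

Orientations are given as a 3x3 rotation matrix whose columns are the frame's x, y, z axes.
In Python, from rig import status, get_image, camera_info, ctrl gives the robot as it stands.
- The arm moves only by the tool move_arm, never from a script. Its arguments are lists of equal length, an entry for each row: "delta_pos": the shift along the tool's x, y, z in m, a list of three; "rot": the turn, a rotation vector about the tool's x, y, z in degrees, a list of three; "grip": the finger opening in m, from 0 to 0.0854. In form: {"delta_pos": [[x, y, z], ...], "rot": [[ax, ay, az], ...], "grip": [grip, ...]}. A call has 1 to 12 rows; each row shifts and turns the commanded pose from where the row before left it, along the tool's axes as they then stand; what a row does not reach is not made up. A row lasts 1/12 s, in which the tool goes at most 41.7 mm and 7.16 degrees, less where a joint would pass 70% of its speed; a pose out of reach is approached as far as the arm can. A call is refused whole if a number of a shift passes 0.0417 or a number of a turn 7.16, either way. A call with a gripper value outside its range is refused whole. The fingers move at their own pace and stop on an object; "squeeze" is the grip in N (left out, the last holds). Time passes only in rows, so rows that do not move let the fingers close. It gives the time, the measured TCP pose, the force, the opening and the grip force at its end, in the units of the state.
- status.read_state(): the state, without advancing time (a new reading comes with each control period).
- get_image(name): name is "side" or "top" or "wrist"; returns (picture, depth): 400x640x3 uint8, red, green, blue; 400x640 float32, mm along the optical axis (not along the pixel's ray), 0 where there is no reading.
- camera_info(name): a dict with "fx", "fy", "cx", "cy" (pixels), "dist_coeffs" ([k1, k2, p1, p2, k3] as OpenCV has them; the pictures are not rectified), "R" (3x3) and "t" (3): a world point X has camera coordinates R X + t; the wrist camera has in their place "tool_from_camera" (4x4, takes a point from camera to tool coordinates, whose origin is the TCP and whose axes are the flange's). Camera axes: x right, y down, z forward; pixel columns grow to the right and rows downward; lengths in mm; the calibration is good to about 2 mm. A picture is of the moment at which its call begins: read the wrist's pose just before it. camera_info takes no time and is no camera call.
- ctrl.hand_in(): hands the job in; it is judged then, once.
The state is a dict: "time": time; "q": joint angles; "qvel": joint speeds; "effort": joint torques, N m; "tcp_pos": TCP position; "orientation": TCP orientation; "contact_force": force on the tool from outside, world axes, zero at the start; "moment": the same for the moment, N m; "width": finger opening in mm; "grip_force": force on a finger pad.
Only numpy, scipy, OpenCV 4.12 (cv2) and the standard library are available. Lean on these libraries where they do the work, as an engineer would, in place of code of your own. Each camera call takes 0.05 s, during which the arm holds its last target. There are 200 camera calls.

## Working session

There is one attempt and no reset: what is moved stays moved. The work goes in short steps, Python scripts to look and compute and a tool call to move; the robot and the scene stay as the last step left them, time stands still between calls to the robot, and variables do not carry over. Pictures are saved under pics/ and viewed, at most 10 in all, crops included, and the job is handed in when it is done.

Besides the shell and the picture viewer there is one more tool, called as a command line: name --argument value ..., lists and objects as JSON in quotes. move_arm: Moves the arm, as the interface text tells. Its arguments: {"type":"object","properties":{"delta_pos":{"type":"array"},"rot":{"type":"array"},"grip":{"type":"array"},"squeeze":{"type":"number"}},"required":["delta_pos","rot","grip"]}

```bash
mkdir -p pics
python3 - <<'E'
from rig import status,get_image,camera_info
import cv2,numpy as np
s=status.read_state();print(s)
for n in("top","side"):
    p,d=get_image(n);cv2.imwrite(f"pics/{n}0.png",p[:,:,::-1]);np.save(f"pics/{n}0.npy",d);c=camera_info(n);print(n,c)
E
```

```text
{'time': 0.0, 'q': array([7.02425572e+01, 1.38310567e+01, 2.15738336e-01, 7.65004881e+01,
       1.81673276e-03, 9.00003154e+01]), 'qvel': array([-0.04242162,  0.06061288,  0.08563502,  0.09654591, -0.00462168,
        0.10136843]), 'effort': array([-1.87718151e-04, -3.72318006e+01,  2.52407438e+01,  1.69861573e-02,
       -1.11741765e-04, -3.73421699e-06]), 'tcp_pos': array([168.78438814, 469.94276165, 200.83643262]), 'orientation': array([[-9.41130228e-01,  3.38043466e-01, -7.13086641e-04],
       [ 3.38044217e-01,  9.41128328e-01, -1.89150014e-03],
       [ 3.16967761e-05, -2.02120277e-03, -9.99997957e-01]]), 'contact_force': array([0.60642987, 0.27688779, 0.04158046]), 'moment': array([ 0.0460556 , -0.02720997, -0.00143274]), 'grip_force': 0.0, 'width': 85.25041194190277}
top {'fx': 391.88471278262597, 'fy': 391.88471278262597, 'cx': 312.81593458089543, 'cy': 192.09002565779073, 'dist_coeffs': array([-0.00131641,  0.        ,  0.        ,  0.        ,  0.        ]), 'R': array([[-0.07172094, -0.99741722,  0.00387238],
       [-0.97277777,  0.06909041, -0.2212011 ],
       [ 0.22036224, -0.01963171, -0.97522053]]), 't': array([  57.58464414,  527.96585255, 1039.92574557])}
side {'fx': 401.01699207634175, 'fy': 401.01699207634175, 'cx': 318.9808301923785, 'cy': 197.98404555807656, 'dist_coeffs': array([-0.03646563,  0.        ,  0.        ,  0.        ,  0.        ]), 'R': array([[ 0.77411443, -0.63293265, -0.01196259],
       [-0.43029287, -0.51222559, -0.74328527],
       [ 0.46432197,  0.58053528, -0.66886763]]), 't': array([-396.97532249,  316.99368526,  877.46834921])}
```

View pics/top0.png

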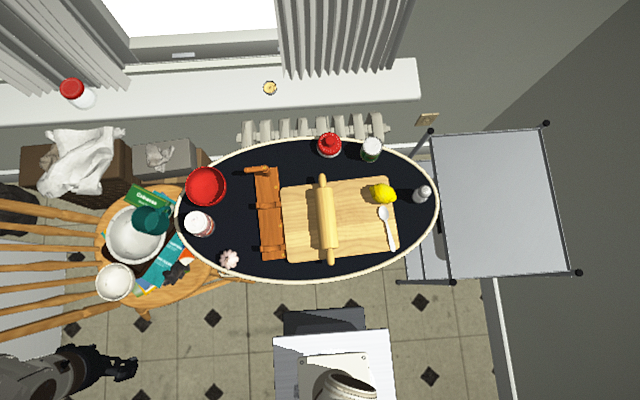

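View pics/side0.png

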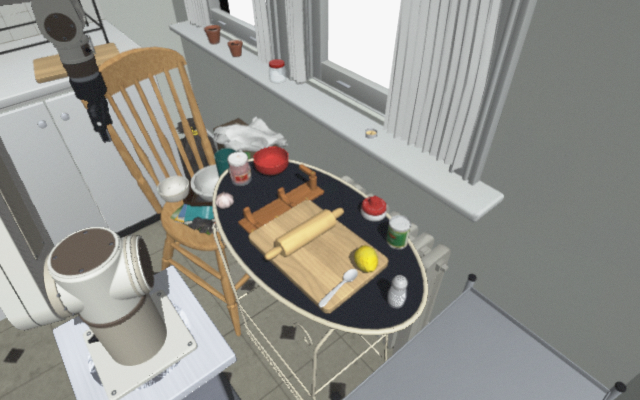

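The top view shows the pin at about (328,220), with the dock to its left at (268,212) and the turn-button near (257,168). I'll zoom in on these.

Run:
```python
import cv2
p=cv2.imread("pics/top0.png")[150:280,230:410];cv2.imwrite("pics/c1.png",cv2.resize(p,None,fx=4.4,fy=4.4,interpolation=cv2.INTER_CUBIC))
```

```text
(no output)
```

View pics/c1.png

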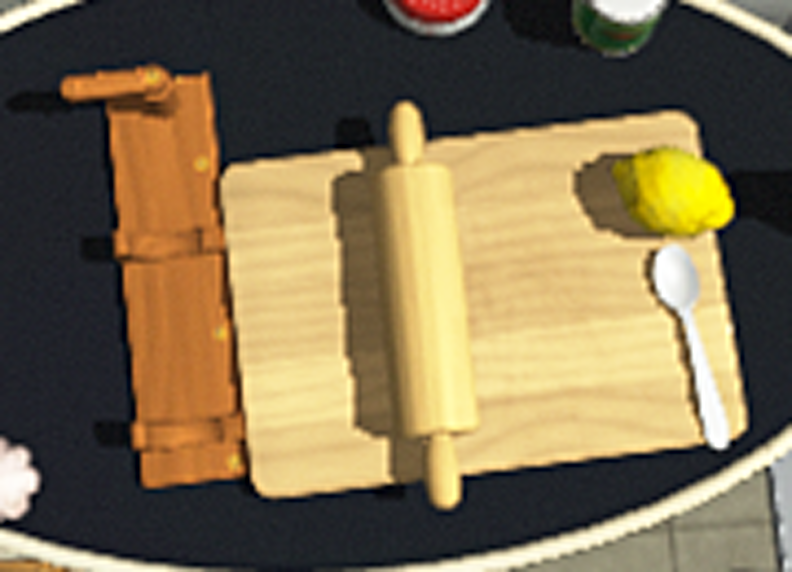

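```bash
cat > h.py <<'E'
import numpy as np,cv2
from rig import camera_info
def ray(uv,z,n="top"):
    c=camera_info(n);K=np.array([[c['fx'],0,c['cx']],[0,c['fy'],c['cy']],[0,0,1]])
    p=cv2.undistortPoints(np.array([[uv]],float),K,np.array(c['dist_coeffs']))[0,0]
    R=np.array(c['R']);o=-R.T@c['t'];d=R.T@np.r_[p,1];return o+d*(z-o[2])/d[2]
def proj(X,n="top"):
    c=camera_info(n);K=np.array([[c['fx'],0,c['cx']],[0,c['fy'],c['cy']],[0,0,1]])
    return cv2.projectPoints(np.array(X,float).reshape(-1,1,3),cv2.Rodrigues(np.array(c['R']))[0],np.array(c['t']),K,np.array(c['dist_coeffs']))[0][:,0]
E
python3 - <<'E'
from h import *
cr=lambda a,z:ray(((a[0]+.5)/4.4+229.5,(a[1]+.5)/4.4+149.5),z)
e=[((222,190),(258,480)),((240,161),(680,112)),((697,130),(747,425)),((280,496),(730,447))]
L=[np.cross(np.r_[cr(a,21)[:2],1],np.r_[cr(b,21)[:2],1]) for a,b in e]
C=[]
for i,j in((0,1),(1,2),(2,3),(3,0)):
    x=np.cross(L[i],L[j]);C.append(x[:2]/x[2])
C=np.array(C);print(C,[np.linalg.norm(C[i]-C[i-1]) for i in range(4)])
yv=C[0]+C[3]-C[1]-C[2];xv=C[0]+C[1]-C[2]-C[3]
print("ang y",np.degrees(np.arctan2(-yv[0],yv[1])),"ang x",np.degrees(np.arctan2(xv[1],xv[0])))
ctr=C.mean(0);a=np.radians((np.degrees(np.arctan2(-yv[0],yv[1]))+np.degrees(np.arctan2(xv[1],xv[0])))/2)
R=np.array([[np.cos(a),-np.sin(a)],[np.sin(a),np.cos(a)]]);seat=ctr+R@[0,192];print("ctr",ctr,np.degrees(a),"seat",seat,"piv",seat+R@[160,0])
for n,p,z in(("piv",(153,80),71),("tip",(64,90),64),("pinE+",(404,102),48),("pinE-",(446,508),48),("b+",(418,165),70),("b-",(438,434),70),("tin",(612,15),72)):
    w=cr(p,z)[:2];print(n,w,R.T@(w-seat))
d=np.load("pics/top0.npy");c=camera_info("top");v,u=np.mgrid[160:275,235:400]
z=d[160:275,235:400];P=np.stack([(u-c['cx'])/c['fx']*z,(v-c['cy'])/c['fy']*z,z],-1).reshape(-1,3);P=(P-c['t'])@c['R']
q=(P[:,:2]-seat)@R
for nm,m in(("pin top",(P[:,2]>62)&(P[:,2]<85)&(abs(q[:,0])<80)&(q[:,1]<-60)&(q[:,1]>-220)),("keeper",(P[:,2]>64)&(q[:,0]>130)&(q[:,1]>-30))):
    print(nm,m.sum(),q[m].mean(0),q[m].min(0),q[m].max(0),P[m,2].max())
    if nm[0]=="p":
        k=np.polyfit(q[m,0],q[m,1],1);print("slope",np.degrees(np.arctan(k[0])),k[1])
m=(abs(q[:,0])<90)&(q[:,1]<-40)&(q[:,1]>-60);print("board z",np.median(P[m,2]))
E
```

```text
[[ 562.14869749  115.18613571]
 [ 575.97907451 -202.7342854 ]
 [ 353.41452455 -213.73266938]
 [ 342.28984773  100.46139915]] [np.float64(220.3513823027933), np.float64(318.22110786526), np.float64(222.836135642697), np.float64(314.39095269105985)]
ang y 2.260788443305232 ang x 3.327511349799936
ctr [458.45803607 -50.20485498] 2.794149896552584 seat [449.0984608  141.56688004] piv [608.90823998 149.36652609]
piv [607.5128229  150.81781146] [158.67698886   1.51758346]
tip [606.97944016 208.81922778] [160.97168098  59.47604427]
pinE+ [588.01059449  -9.11292438] [ 131.40167667 -157.27232342]
pinE- [326.7855351  -15.08368484] [-129.8038788  -150.50184157]
b+ [540.08708137 -13.75836462] [  83.30868393 -159.57607553]
b- [370.70246107 -12.70478504] [ -85.82319869 -150.266623  ]
tin [ 629.88452625 -146.19613411] [ 166.54332212 -296.23381919]
pin top 933 [  -1.2605754  -151.60032649] [ -79.98605    -175.56918241] [  79.98655337 -127.13475465] 78.69175726222869
slope -1.048497282430887 -151.62339725519317
keeper 129 [158.60335191  27.57643095] [151.14283847  -5.4867915 ] [167.51491473  61.5095622 ] 76.12835119523352
board z 19.598155626808484
```

Board yaw is about 2.8° and the pin sits about 152 mm short of the seat. The button is open at about 1.57. I'll yaw the tool so its x is dock y and its y is dock x, then move above the pin.

move_arm --delta_pos '[[0, 0, 0], [0, 0, 0], [0, 0, 0], [0, 0, 0], [0, 0, 0], [0, 0, 0], [0, 0, 0], [0, 0, 0], [0, 0, 0], [0, 0, 0]]' --rot '[[0, 0, 6.77], [0, 0, 6.77], [0, 0, 6.77], [0, 0, 6.77], [0, 0, 6.77], [0, 0, 6.77], [0, 0, 6.77], [0, 0, 6.77], [0, 0, 6.77], [0, 0, 6.77]]' --grip '[0.06, 0.06, 0.06, 0.06, 0.06, 0.06, 0.06, 0.06, 0.06, 0.06]'

```text
time: 0.93
tcp_pos: [168.9, 470.2, 201.2]
orientation: [[-0.039, 0.999, -0.0], [0.999, 0.039, -0.001], [-0.001, -0.0, -1.0]]
contact_force: [-1.0, 0.5, -0.3]
width: 59.8
grip_force: 0.0
```

move_arm --delta_pos '[[-0.021, 0.011, 0.0], [-0.021, 0.011, 0.0], [-0.021, 0.011, 0.0], [-0.021, 0.011, 0.0], [-0.021, 0.011, 0.0], [-0.021, 0.011, 0.0], [-0.021, 0.011, 0.0], [-0.021, 0.011, 0.0], [-0.021, 0.011, 0.0], [-0.021, 0.011, 0.0], [-0.021, 0.011, 0.0], [-0.021, 0.011, 0.0]]' --rot '[[0, 0, 0], [0, 0, 0], [0, 0, 0], [0, 0, 0], [0, 0, 0], [0, 0, 0], [0, 0, 0], [0, 0, 0], [0, 0, 0], [0, 0, 0], [0, 0, 0], [0, 0, 0]]' --grip '[0.06, 0.06, 0.06, 0.06, 0.06, 0.06, 0.06, 0.06, 0.06, 0.06, 0.06, 0.06]'

```text
time: 1.93
tcp_pos: [312.2, 223.4, 201.4]
orientation: [[-0.045, 0.999, -0.001], [0.999, 0.045, -0.0], [-0.0, -0.001, -1.0]]
contact_force: [1.0, -0.2, -0.1]
width: 60.1
grip_force: 0.0
```

move_arm --delta_pos '[[-0.021, 0.011, 0.008], [-0.021, 0.011, 0.008], [-0.021, 0.011, 0.008], [-0.021, 0.011, 0.008], [-0.021, 0.011, 0.008], [-0.021, 0.011, 0.008], [-0.021, 0.011, 0.008], [-0.021, 0.011, 0.008], [-0.021, 0.011, 0.008], [-0.021, 0.011, 0.008], [-0.021, 0.011, 0.008], [0, 0, 0]]' --rot '[[0, 0, 0], [0, 0, 0], [0, 0, 0], [0, 0, 0], [0, 0, 0], [0, 0, 0], [0, 0, 0], [0, 0, 0], [0, 0, 0], [0, 0, 0], [0, 0, 0], [0, 0, 0]]' --grip '[0.06, 0.06, 0.06, 0.06, 0.06, 0.06, 0.06, 0.06, 0.06, 0.06, 0.06, 0.06]'

```text
time: 2.93
tcp_pos: [443.9, -3.6, 112.0]
orientation: [[-0.04, 0.999, -0.002], [0.999, 0.04, -0.001], [-0.001, -0.002, -1.0]]
contact_force: [-0.4, -0.7, 0.8]
width: 60.2
grip_force: 0.0
```

move_arm --delta_pos '[[-0.011, 0.006, 0.01], [-0.01, 0.005, 0.01], [0, 0, 0.01], [0, 0, 0.004], [0, 0, 0.002], [0, 0, 0]]' --rot '[[0, 0, 0], [0, 0, 0], [0, 0, 0], [0, 0, 0], [0, 0, 0], [0, 0, 0]]' --grip '[0.06, 0.06, 0.06, 0.06, 0.06, 0.06]'

```text
time: 3.43
tcp_pos: [454.4, -21.0, 77.0]
orientation: [[-0.045, 0.999, -0.002], [0.999, 0.045, 0.0], [0.0, -0.002, -1.0]]
contact_force: [0.9, 0.9, -0.0]
width: 59.2
grip_force: 0.0
```

Run:
```python
from rig import get_image
import cv2
p,d=get_image("side");cv2.imwrite("pics/s1.png",cv2.resize(p[150:310,200:420,::-1],None,fx=3.5,fy=3.5,interpolation=cv2.INTER_CUBIC))
```

```text
(no output)
```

View pics/s1.png

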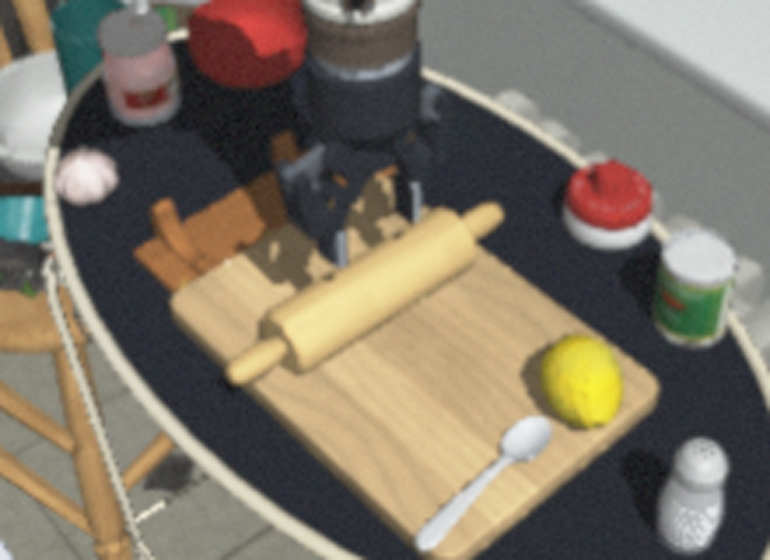

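The fingertips appear at crop (340,262) and (415,215), seemingly behind the pin, which doesn't match what I computed. I'll check before pressing.

Run:
```python
from h import *
from rig import get_image,status
s=status.read_state();print(s['tcp_pos'],s['width'])
T=s['tcp_pos'];O=s['orientation']
for n in("side","top"):
    pts=[T,T+O[:,1]*36,T-O[:,1]*36,[455.5+130,-12.3+4,48],[455.5-130,-12.3-4,48]]
    q=proj(pts,n);print(n,q.round(1).tolist(), ((q-[200,150])*3.5).round().tolist() if n=="side" else '')
p,d=get_image("top");cv2.imwrite("pics/t1.png",cv2.resize(p[150:280,230:410,::-1],None,fx=4.4,fy=4.4,interpolation=cv2.INTER_CUBIC))
c=camera_info("side");p,d=get_image("side")
for (u,v) in [(340,255),(415,205),(340,300),(300,330),(440,235),(380,285),(500,215),(240,372)]:
    x=int(u/3.5+200);y=int(v/3.5+150);z=float(d[y,x]);P=np.array([(x-c['cx'])/c['fx']*z,(y-c['cy'])/c['fy']*z,z]);print((u,v),np.round((P-c['t'])@c['R'],1))
```

```text
[454.87584018 -20.90893183  77.55538907] 59.980560875677206
side [[306.2, 227.1], [316.8, 220.3], [295.4, 234.1], [340.9, 210.1], [264.1, 258.7]] [[372.0, 270.0], [409.0, 246.0], [334.0, 294.0], [493.0, 210.0], [224.0, 380.0]]
top [[329.8, 216.7], [328.1, 203.8], [331.5, 229.8], [321.2, 173.7], [331.5, 265.5]] 
(340, 255) [420.5 -31.3 126.5]
(415, 205) [488.9 -27.8 129. ]
(340, 300) [422.1 -24.9  73.9]
(300, 330) [382.2 -28.6  72.1]
(440, 235) [518.6 -19.4  72.1]
(380, 285) [456.2 -26.   66.2]
(500, 215) [584.6 -13.6  49. ]
(240, 372) [334.3 -22.3  57.3]
```

View pics/t1.png

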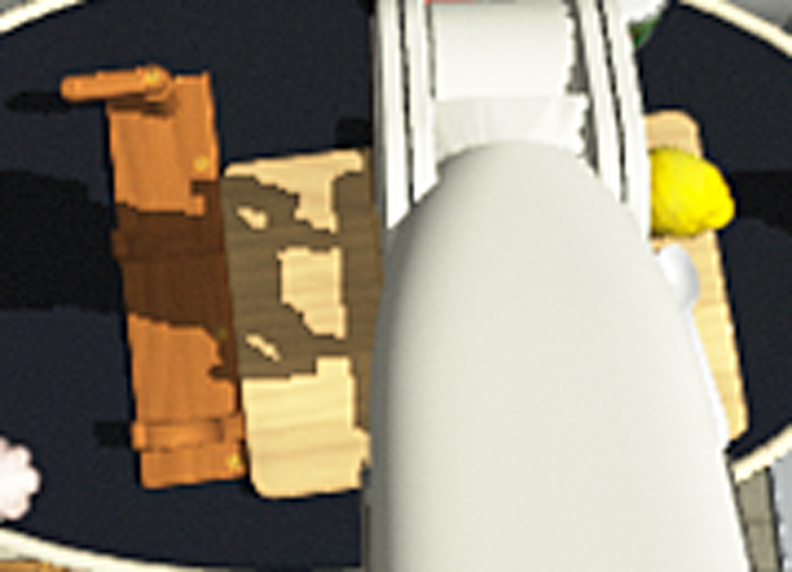

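Run:
```python
from h import *
from rig import get_image
c=camera_info("side");p,d=get_image("side")
for x in (296,297,298,317,318,319):
  for y in range(200,240,3):
    z=float(d[y,x]);P=np.array([(x-c['cx'])/c['fx']*z,(y-c['cy'])/c['fy']*z,z]);print((x,y),p[y,x],np.round((P-c['t'])@c['R'],0))
cv2.imwrite("pics/s2.png",cv2.resize(p[180:260,250:360,::-1],None,fx=7,fy=7,interpolation=cv2.INTER_CUBIC))
```

```text
(296, 200) [85 66 51] [537. 139.  12.]
(296, 203) [52 54 59] [426. -24. 181.]
(296, 206) [55 57 61] [421. -31. 179.]
(296, 209) [53 54 59] [419. -34. 173.]
(296, 212) [56 58 63] [419. -33. 162.]
(296, 215) [59 62 66] [417. -35. 155.]
(296, 218) [ 99 103 109] [418. -31. 142.]
(296, 221) [90 94 97] [418. -31. 132.]
(296, 224) [ 96 100 102] [420. -27. 117.]
(296, 227) [177 153 108] [437.  -1.  74.]
(296, 230) [222 193 134] [429. -11.  76.]
(296, 233) [238 218 152] [424. -19.  75.]
(296, 236) [244 229 163] [420. -23.  70.]
(296, 239) [242 226 163] [415. -29.  67.]
(297, 200) [87 65 50] [540. 137.  11.]
(297, 203) [52 54 60] [427. -28. 183.]
(297, 206) [47 49 58] [422. -33. 180.]
(297, 209) [47 51 56] [421. -34. 171.]
(297, 212) [48 50 55] [420. -34. 162.]
(297, 215) [79 80 84] [423. -30. 148.]
(297, 218) [136 141 147] [422. -30. 138.]
(297, 221) [129 136 143] [421. -31. 130.]
(297, 224) [126 132 135] [419. -32. 121.]
(297, 227) [190 162 115] [438.  -4.  75.]
(297, 230) [227 200 139] [431. -14.  78.]
(297, 233) [241 224 160] [426. -19.  74.]
(297, 236) [243 229 165] [422. -25.  70.]
(297,
[... 1658 characters left out ...]
 [215 183 128] [480. -37.  52.]
(318, 236) [172 150 108] [490. -24.  22.]
(318, 239) [192 163 122] [484. -31.  20.]
(319, 200) [48 52 58] [491. -29. 156.]
(319, 203) [130 137 144] [491. -29. 145.]
(319, 206) [125 131 138] [491. -30. 136.]
(319, 209) [137 139 141] [490. -30. 126.]
(319, 212) [142 134 121] [519.   6.  71.]
(319, 215) [210 178 124] [509.  -6.  75.]
(319, 218) [226 197 137] [503. -14.  74.]
(319, 221) [238 219 154] [496. -22.  73.]
(319, 224) [241 223 156] [493. -26.  68.]
(319, 227) [239 218 153] [488. -31.  64.]
(319, 230) [231 206 141] [484. -36.  59.]
(319, 233) [208 177 126] [484. -37.  48.]
(319, 236) [176 152 113] [494. -24.  19.]
(319, 239) [199 170 128] [485. -34.  22.]
```

View pics/s2.png

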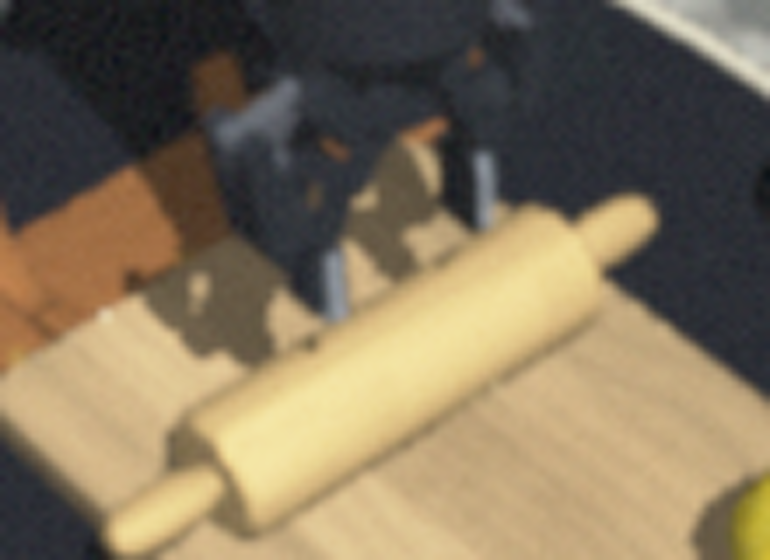

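The side depth puts the fingertips at z≈115, but the reported TCP is 77. I'll cross-check with the wrist camera.

Run:
```python
from h import *
from rig import get_image,status
s=status.read_state();c=camera_info("wrist");p,d=get_image("wrist");T=np.array(c['tool_from_camera']);print(s['q'],s['tcp_pos'],s['contact_force'],"\n",T.round(3))
cv2.imwrite("pics/w1.png",p[:,:,::-1])
for y in range(10,400,35):
  r=[]
  for x in range(20,640,100):
    z=float(d[y,x]);P=T[:3,:3]@[(x-c['cx'])/c['fx']*z,(y-c['cy'])/c['fy']*z,z]+T[:3,3];r.append(tuple(int(a) for a in P))
  print(y,r)
```

```text
[-2.63481115e+00  1.43812175e+01 -1.85095493e+01  5.70498643e+01
 -1.22152955e-03  8.47828654e+01] [455.49581701 -20.96837669  78.21463742] [ 1.46011109 -0.28843895  1.49533959] 
 [[ 1.00000e-03 -9.60000e-01 -2.80000e-01  7.04730e+01]
 [ 1.00000e+00  1.00000e-03  0.00000e+00  1.71000e-01]
 [-0.00000e+00 -2.80000e-01  9.60000e-01 -1.72105e+02]
 [ 0.00000e+00  0.00000e+00  0.00000e+00  1.00000e+00]]
10 [(306, -816, 824), (129, -136, 76), (124, -63, 57), (125, -1, 58), (125, 61, 60), (129, 133, 77), (129, 201, 77)]
45 [(129, -330, 220), (107, -140, 76), (105, -65, 58), (105, -1, 58), (105, 62, 58), (108, 137, 78), (108, 207, 77)]
80 [(92, -334, 213), (85, -145, 79), (83, -66, 56), (83, -1, 58), (83, 64, 58), (85, 140, 76), (85, 213, 78)]
115 [(55, -333, 202), (60, -149, 78), (61, -69, 58), (61, -1, 58), (61, 65, 57), (60, 146, 80), (60, 219, 78)]
150 [(17, -338, 196), (34, -153, 77), (37, -71, 57), (37, -1, 58), (37, 68, 58), (34, 150, 78), (34, 227, 79)]
185 [(-20, -339, 187), (7, -156, 76), (24, -57, 8), (25, -1, 7), (25, 55, 8), (7, 155, 78), (7, 232, 77)]
220 [(-59, -342, 179), (-20, -160, 74), (5, -58, 4), (5, -1, 4), (6, 55, 2), (-21, 158, 77), (-8, 205, 42)]
255 [(-424, -1012, 833), (-422, -675, 829), (-42, -78, 58), (-42, -1, 57), (-42, 74, 57), (-52, 165, 78), (-34, 211, 41)]
290 [(-550, -1035, 822), (-555, -698, 831), (11, -33, -77), (-73, -1, 58), (8, 33, -72), (-85, 170, 78), (-145, 354, 173)]
325 [(-670, -1041, 794), (12, -54, -96), (16, -25, -101), (-105, -1, 58), (16, 24, -101), (11, 54, -95), (-228, 414, 219)]
360 [(-687, -921, 653), (7, -50, -103), (16, -22, -113), (11, 0, -107), (17, 21, -113), (-136, 165, 54), (-272, 411, 201)]
395 [(12, -61, -118), (-2, -51, -104), (20, -18, -125), (11, 0, -117), (18, 18, -124), (-6, 54, -100), (12, 60, -118)]
```

View pics/w1.png

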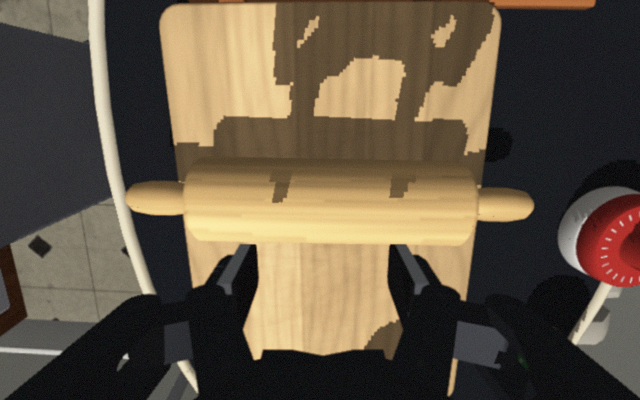

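The wrist view is consistent with the TCP reading: table 78 mm below the TCP, pin top about 3 mm below. The finger ends show at about (240,250) and (400,250). I'll measure the fingers' depth there.

Run:
```python
from h import *
from rig import get_image,status
c=camera_info("wrist");p,d=get_image("wrist");T=np.array(c['tool_from_camera'])
Y,X=np.mgrid[0:400,0:640];P=np.stack([(X-c['cx'])/c['fx']*d,(Y-c['cy'])/c['fy']*d,d],-1)@T[:3,:3].T+T[:3,3]
m=(abs(P[...,0])<14)&(abs(P[...,1])<60)&(P[...,2]<-8)&(P[...,2]>-100)&(d>0)
Q=P[m];print(len(Q))
for a in range(-100,-8,8):
    k=(Q[:,2]>=a)&(Q[:,2]<a+8)
    if k.sum(): print(a,k.sum(),Q[k].min(0).round(),Q[k].max(0).round(), np.c_[X[m],Y[m]][k].mean(0))
print(status.read_state()['width'])
```

```text
19125
-100 3892 [ -13.  -60. -100.] [ 13.  60. -92.] [321.38335046 353.03520041]
-92 8375 [-13. -60. -92.] [ 14.  60. -84.] [322.39259701 333.20895522]
-84 1965 [-12. -60. -84.] [ 14.  60. -76.] [321.47430025 299.21933842]
-76 1182 [ -9. -46. -76.] [ 12.  49. -68.] [323.03384095 293.22335025]
-68 1165 [-12. -43. -68.] [ 12.  44. -60.] [322.89785408 286.41630901]
-60 1067 [-12. -43. -60.] [ 12.  44. -52.] [323.20524836 275.48547329]
-52 881 [-12. -44. -52.] [ 11.  44. -44.] [322.81498297 265.91032917]
-44 555 [-11. -42. -44.] [ 11.  43. -36.] [321.4 260.4]
-36 43 [-10. -30. -36.] [  8.  31. -34.] [330.11627907 261.88372093]
59.992698256694936
```

move_arm --delta_pos '[[0, 0, 0], [0, 0, 0], [0, 0, 0], [0, 0, 0], [0, 0, 0], [0, 0, 0]]' --rot '[[0, 0, 0], [0, 0, 0], [0, 0, 0], [0, 0, 0], [0, 0, 0], [0, 0, 0]]' --grip '[0.0, 0.0, 0.0, 0.0, 0.0, 0.0]'

```text
time: 4.23
tcp_pos: [455.1, -21.2, 77.7]
orientation: [[-0.044, 0.999, -0.0], [0.999, 0.044, -0.0], [-0.0, -0.0, -1.0]]
contact_force: [0.1, 0.3, 0.1]
width: 0.1
grip_force: 0.0
```

```bash
cat > tip.py <<'E'
from h import *
from rig import get_image,status
c=camera_info("wrist");p,d=get_image("wrist");T=np.array(c['tool_from_camera'])
Y,X=np.mgrid[0:400,0:640];P=np.stack([(X-c['cx'])/c['fx']*d,(Y-c['cy'])/c['fy']*d,d],-1)@T[:3,:3].T+T[:3,3]
m=(abs(P[...,0])<14)&(abs(P[...,1])<60)&(P[...,2]<-5)&(P[...,2]>-80)&(d>0)
Q=P[m]
for a in range(-80,-5,5):
    k=(Q[:,2]>=a)&(Q[:,2]<a+5)
    if k.sum(): print(a,k.sum(),Q[k].min(0).round(),Q[k].max(0).round())
print(status.read_state()['width'])
cv2.imwrite("pics/w2.png",p[:,:,::-1])
E
python3 tip.py
```

```text
-80 1896 [-12. -33. -80.] [ 14.  34. -75.]
-75 692 [ -8. -29. -75.] [ 14.  30. -70.]
-70 711 [-12. -12. -70.] [ 12.  12. -65.]
-65 254 [  6. -13. -65.] [ 12.  14. -60.]
-60 406 [  6. -13. -60.] [ 11.  14. -55.]
-55 380 [  6. -13. -55.] [ 11.  14. -50.]
-50 350 [  6. -13. -50.] [ 12.  14. -45.]
-45 313 [  6. -13. -45.] [ 11.  14. -40.]
-40 222 [  6. -13. -40.] [ 11.  13. -35.]
-35 47 [ 10.  -6. -35.] [ 11.   7. -33.]
0.22239627820582947
```

The shut tips also end about 33 mm short of the reported TCP in the wrist view. I'll feel for real contact gently.

move_arm --delta_pos '[[0, 0, 0], [0, 0, 0], [0, 0, 0], [0, 0, 0], [0, 0, 0.001], [0, 0, 0.001], [0, 0, 0.001], [0, 0, 0.001], [0, 0, 0.001], [0, 0, 0.001]]' --rot '[[0, 0, 0], [0, 0, 0], [0, 0, 0], [0, 0, 0], [0, 0, 0], [0, 0, 0], [0, 0, 0], [0, 0, 0], [0, 0, 0], [0, 0, 0]]' --grip '[0.06, 0.06, 0.06, 0.06, 0.06, 0.06, 0.06, 0.06, 0.06, 0.06]'

```text
time: 5.12
tcp_pos: [455.1, -21.2, 71.5]
orientation: [[-0.044, 0.999, -0.0], [0.999, 0.044, 0.0], [0.0, -0.0, -1.0]]
contact_force: [-0.8, 0.9, -0.3]
width: 59.8
grip_force: 0.0
```

move_arm --delta_pos '[[0, 0, 0.0015], [0, 0, 0.0015], [0, 0, 0.0015], [0, 0, 0.0015], [0, 0, 0.0015], [0, 0, 0.0015], [0, 0, 0]]' --rot '[[0, 0, 0], [0, 0, 0], [0, 0, 0], [0, 0, 0], [0, 0, 0], [0, 0, 0], [0, 0, 0]]' --grip '[0.06, 0.06, 0.06, 0.06, 0.06, 0.06, 0.06]'

```text
time: 5.7
tcp_pos: [454.8, -21.2, 62.3]
orientation: [[-0.044, 0.999, -0.001], [0.999, 0.044, 0.0], [0.0, -0.001, -1.0]]
contact_force: [-0.3, -0.3, -0.9]
width: 59.7
grip_force: 0.0
```

```bash
python3 tip.py
python3 - <<'E'
from h import *
from rig import get_image,status
print(status.read_state()['contact_force'])
p,d=get_image("side");cv2.imwrite("pics/s3.png",cv2.resize(p[180:260,250:360,::-1],None,fx=7,fy=7,interpolation=cv2.INTER_CUBIC))
E
```

```text
-80 690 [  3. -56. -80.] [ 14.  59. -75.]
-75 864 [ -6. -41. -75.] [ 12.  42. -70.]
-70 663 [-12. -43. -70.] [ 11.  44. -65.]
-65 745 [-12. -43. -65.] [ 11.  44. -60.]
-60 691 [-12. -43. -60.] [ 11.  44. -55.]
-55 614 [-12. -44. -55.] [ 11.  44. -50.]
-50 562 [-12. -44. -50.] [ 11.  44. -45.]
-45 445 [-11. -42. -45.] [ 11.  43. -40.]
-40 232 [-11. -36. -40.] [ 11.  37. -35.]
-35 9 [ -7. -30. -35.] [  7.  30. -34.]
-15 5897 [ -4. -60. -14.] [ 14.  60. -10.]
-10 1775 [-10. -60. -10.] [14. 60. -5.]
59.90893793990508
[-0.02792954  1.30504545  0.23426677]
```

View pics/s3.png

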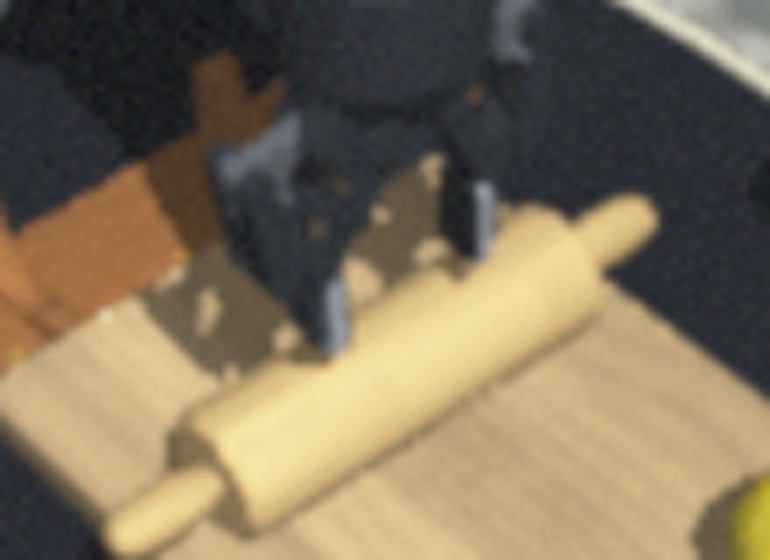

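Confirmed: the tips sit about 35 mm above the reported TCP and above the pin. Top contact should come at a reported z of about 40, so I'll keep descending gently.

move_arm --delta_pos '[[0, 0, 0.003], [0, 0, 0.003], [0, 0, 0.003], [0, 0, 0.003], [0, 0, 0.003], [0, 0, 0.002], [0, 0, 0]]' --rot '[[0, 0, 0], [0, 0, 0], [0, 0, 0], [0, 0, 0], [0, 0, 0], [0, 0, 0], [0, 0, 0]]' --grip '[0.06, 0.06, 0.06, 0.06, 0.06, 0.06, 0.06]'

```text
time: 6.38
tcp_pos: [454.6, -21.2, 45.1]
orientation: [[-0.044, 0.999, -0.001], [0.999, 0.044, 0.0], [0.0, -0.001, -1.0]]
contact_force: [-0.5, -0.2, -0.2]
width: 60.0
grip_force: 0.0
```

move_arm --delta_pos '[[0, 0, 0.001], [0, 0, 0.001], [0, 0, 0]]' --rot '[[0, 0, 0], [0, 0, 0], [0, 0, 0]]' --grip '[0.06, 0.06, 0.06]'

```text
time: 6.63
tcp_pos: [455.1, -21.2, 43.6]
orientation: [[-0.044, 0.999, -0.0], [0.999, 0.044, -0.0], [-0.0, -0.0, -1.0]]
contact_force: [0.3, 0.4, -0.9]
width: 60.0
grip_force: 0.0
```

move_arm --delta_pos '[[0, 0, 0.001], [0, 0, 0.001], [0, 0, 0]]' --rot '[[0, 0, 0], [0, 0, 0], [0, 0, 0]]' --grip '[0.06, 0.06, 0.06]'

```text
time: 6.88
tcp_pos: [455.0, -21.2, 41.6]
orientation: [[-0.044, 0.999, -0.0], [0.999, 0.044, 0.0], [0.0, -0.0, -1.0]]
contact_force: [-0.1, 0.6, -0.4]
width: 59.6
grip_force: 0.0
```

move_arm --delta_pos '[[0, 0, 0.001], [0, 0, 0.001], [0, 0, 0]]' --rot '[[0, 0, 0], [0, 0, 0], [0, 0, 0]]' --grip '[0.06, 0.06, 0.06]'

```text
time: 7.13
tcp_pos: [455.3, -21.2, 39.9]
orientation: [[-0.044, 0.999, 0.0], [0.999, 0.044, -0.0], [-0.0, 0.0, -1.0]]
contact_force: [-0.4, -0.0, 0.8]
width: 60.1
grip_force: 0.7
```

move_arm --delta_pos '[[0, 0, 0.001], [0, 0, 0]]' --rot '[[0, 0, 0], [0, 0, 0]]' --grip '[0.06, 0.06]'

```text
time: 7.3
tcp_pos: [455.4, -21.4, 39.6]
orientation: [[-0.044, 0.999, 0.001], [0.999, 0.044, -0.0], [-0.0, 0.001, -1.0]]
contact_force: [-2.3, -0.6, 7.6]
width: 60.0
grip_force: 3.8
```

move_arm --delta_pos '[[0, 0, 0.001], [0, 0, 0]]' --rot '[[0, 0, 0], [0, 0, 0]]' --grip '[0.06, 0.06]'

```text
time: 7.47
tcp_pos: [455.4, -21.6, 39.4]
orientation: [[-0.044, 0.999, 0.001], [0.999, 0.044, -0.001], [-0.001, 0.001, -1.0]]
contact_force: [-3.6, -1.2, 13.9]
width: 60.0
grip_force: 7.1
```

Contact at a reported z of 39.8, about 6 N per mm. First stroke.

move_arm --delta_pos '[[0.003, 0, 0], [0.006, 0, 0], [0.007, 0, 0], [0.007, 0, 0], [0.007, 0, 0], [0.007, 0, 0], [0.006, 0, 0], [0.003, 0, 0], [0, 0, 0]]' --rot '[[0, 0, 0], [0, 0, 0], [0, 0, 0], [0, 0, 0], [0, 0, 0], [0, 0, 0], [0, 0, 0], [0, 0, 0], [0, 0, 0]]' --grip '[0.06, 0.06, 0.06, 0.06, 0.06, 0.06, 0.06, 0.06, 0.06]'

```text
time: 8.22
tcp_pos: [454.2, 25.8, 39.0]
orientation: [[-0.045, 0.999, 0.003], [0.999, 0.045, 0.001], [0.001, 0.003, -1.0]]
contact_force: [-1.9, 0.3, 9.1]
width: 60.4
grip_force: 4.7
```

```bash
cat > pin.py <<'E'
# pin pose in dock frame from side depth: points on barrel
from h import *
from rig import get_image,status
a=np.radians(2.79);R=np.array([[np.cos(a),-np.sin(a)],[np.sin(a),np.cos(a)]]);seat=np.array([449.1,141.6])
s=status.read_state();print("tcp dock",(R.T@(s['tcp_pos'][:2]-seat)).round(1),s['tcp_pos'][2].round(1),"F",s['contact_force'].round(1),"t",s['time'])
for n in("side","top"):
    c=camera_info(n);p,d=get_image(n)
    Y,X=np.mgrid[0:400,0:640];P=(np.stack([(X-c['cx'])/c['fx']*d,(Y-c['cy'])/c['fy']*d,d],-1)-c['t'])@c['R']
    q=(P[...,:2]-seat)@R
    yel=(p[...,0]>170)&(p[...,0]-p[...,2].astype(int)>50)&(p[...,1]>140)
    m=yel&(P[...,2]>50)&(P[...,2]<82)&(abs(q[...,0])<84)&(q[...,1]>-200)&(q[...,1]<40)
    if m.sum()<100: print(n,"few");continue
    x,y,z=q[m][:,0],q[m][:,1],P[m][:,2]
    from scipy.optimize import least_squares
    r=least_squares(lambda v:np.hypot(y-v[0]-v[1]*x,z-v[2])-27,[y.mean()+8,0,47],loss='soft_l1').x
    print(n,m.sum(),"pin y",r[0].round(1),"slope deg",np.degrees(r[1]).round(2),"z",r[2].round(1))
E
python3 pin.py
```

```text
tcp dock [  -0.6 -116. ] 39.0 F [-1.9  0.3  9.1] t 8.2167
side 987 pin y -128.2 slope deg -0.99 z 48.2
top few
```

Rolled 24 mm as planned. Repeating: lift, back, lower, push.

move_arm --delta_pos '[[0, 0, -0.008], [-0.013, 0, 0], [-0.013, 0, 0], [0, 0, 0.005], [0, 0, 0.003], [0.003, 0, 0], [0.008, 0, 0], [0.009, 0, 0], [0.01, 0, 0], [0.009, 0, 0], [0.008, 0, 0], [0.005, 0, 0]]' --rot '[[0, 0, 0], [0, 0, 0], [0, 0, 0], [0, 0, 0], [0, 0, 0], [0, 0, 0], [0, 0, 0], [0, 0, 0], [0, 0, 0], [0, 0, 0], [0, 0, 0], [0, 0, 0]]' --grip '[0.06, 0.06, 0.06, 0.06, 0.06, 0.06, 0.06, 0.06, 0.06, 0.06, 0.06, 0.06]'

```text
time: 9.32
tcp_pos: [453.4, 52.3, 39.2]
orientation: [[-0.045, 0.999, 0.003], [0.999, 0.045, 0.001], [0.001, 0.004, -1.0]]
contact_force: [1.2, 0.6, 7.0]
width: 60.1
grip_force: 3.7
```

```bash
python3 pin.py
```

```text
tcp dock [ -0.1 -89.4] 39.2 F [1.2 0.6 7. ] t 9.3167
side 957 pin y -101.3 slope deg -0.74 z 48.2
top few
```

move_arm --delta_pos '[[0, 0, -0.008], [-0.013, 0, 0], [-0.013, 0, 0], [0, 0, 0.005], [0, 0, 0.0035], [0.003, 0, 0], [0.008, 0, 0], [0.009, 0, 0], [0.01, 0, 0], [0.009, 0, 0], [0.008, 0, 0], [0.005, 0, 0]]' --rot '[[0, 0, 0], [0, 0, 0], [0, 0, 0], [0, 0, 0], [0, 0, 0], [0, 0, 0], [0, 0, 0], [0, 0, 0], [0, 0, 0], [0, 0, 0], [0, 0, 0], [0, 0, 0]]' --grip '[0.06, 0.06, 0.06, 0.06, 0.06, 0.06, 0.06, 0.06, 0.06, 0.06, 0.06, 0.06]'

```text
time: 10.42
tcp_pos: [452.0, 78.6, 39.2]
orientation: [[-0.045, 0.999, 0.003], [0.999, 0.045, 0.002], [0.002, 0.003, -1.0]]
contact_force: [-1.8, 0.6, 12.7]
width: 59.8
grip_force: 6.3
```

move_arm --delta_pos '[[0, 0, -0.008], [-0.013, 0, 0], [-0.013, 0, 0], [0, 0, 0.005], [0, 0, 0.003], [0.003, 0, 0], [0.008, 0, 0], [0.009, 0, 0], [0.01, 0, 0], [0.009, 0, 0], [0.008, 0, 0], [0.005, 0, 0]]' --rot '[[0, 0, 0], [0, 0, 0], [0, 0, 0], [0, 0, 0], [0, 0, 0], [0, 0, 0], [0, 0, 0], [0, 0, 0], [0, 0, 0], [0, 0, 0], [0, 0, 0], [0, 0, 0]]' --grip '[0.06, 0.06, 0.06, 0.06, 0.06, 0.06, 0.06, 0.06, 0.06, 0.06, 0.06, 0.06]'

```text
time: 11.42
tcp_pos: [450.6, 104.7, 39.5]
orientation: [[-0.045, 0.999, 0.003], [0.999, 0.045, 0.002], [0.002, 0.003, -1.0]]
contact_force: [-2.9, -0.2, 17.1]
width: 60.0
grip_force: 8.7
```

```bash
python3 pin.py
```

```text
tcp dock [ -0.3 -37. ] 39.5 F [-2.9 -0.2 17.1] t 11.4167
side 852 pin y -46.0 slope deg -0.79 z 48.2
top few
```

move_arm --delta_pos '[[0, 0, -0.008], [-0.012, 0, 0], [-0.012, 0, 0], [0, 0, 0.005], [0, 0, 0.0025], [0.003, 0, 0], [0.007, 0, 0], [0.009, 0, 0], [0.009, 0, 0], [0.008, 0, 0], [0.006, 0, 0], [0.003, 0, 0]]' --rot '[[0, 0, 0], [0, 0, 0], [0, 0, 0], [0, 0, 0], [0, 0, 0], [0, 0, 0], [0, 0, 0], [0, 0, 0], [0, 0, 0], [0, 0, 0], [0, 0, 0], [0, 0, 0]]' --grip '[0.06, 0.06, 0.06, 0.06, 0.06, 0.06, 0.06, 0.06, 0.06, 0.06, 0.06, 0.06]'

```text
time: 12.52
tcp_pos: [449.4, 125.9, 39.0]
orientation: [[-0.046, 0.999, 0.002], [0.999, 0.046, 0.002], [0.002, 0.002, -1.0]]
contact_force: [-1.7, 0.7, 11.4]
width: 60.5
grip_force: 6.2
```

```bash
python3 pin.py
```

```text
tcp dock [ -0.4 -15.7] 39.0 F [-1.7  0.7 11.4] t 12.5167
side 809 pin y -22.9 slope deg -0.66 z 47.5
top few
```

move_arm --delta_pos '[[0, 0, -0.008], [-0.01, 0, 0], [-0.01, 0, 0], [0, 0, 0.005], [0, 0, 0.0035], [0.003, 0, 0], [0.004, 0, 0], [0.004, 0, 0], [0.004, 0, 0], [0.004, 0, 0], [0.004, 0, 0], [0.004, 0, 0]]' --rot '[[0, 0, 0], [0, 0, 0], [0, 0, 0], [0, 0, 0], [0, 0, 0], [0, 0, 0], [0, 0, 0], [0, 0, 0], [0, 0, 0], [0, 0, 0], [0, 0, 0], [0, 0, 0]]' --grip '[0.06, 0.06, 0.06, 0.06, 0.06, 0.06, 0.06, 0.06, 0.06, 0.06, 0.06, 0.06]'

```text
time: 13.62
tcp_pos: [448.1, 131.4, 37.3]
orientation: [[-0.044, 0.999, -0.0], [0.999, 0.044, 0.002], [0.002, -0.0, -1.0]]
contact_force: [-0.4, 1.3, 3.8]
width: 60.0
grip_force: 1.5
```

```bash
python3 pin.py
```

```text
tcp dock [ -1.5 -10.2] 37.3 F [-0.4  1.3  3.8] t 13.6167
side 718 pin y -6.0 slope deg -0.76 z 45.3
top few
```

move_arm --delta_pos '[[0.004, 0, 0], [0.004, 0, 0], [0.003, 0, 0], [0, 0, -0.005], [0, 0, -0.015], [0, 0, -0.02], [0, 0, 0], [0, 0, 0]]' --rot '[[0, 0, 0], [0, 0, 0], [0, 0, 0], [0, 0, 0], [0, 0, 0], [0, 0, 0], [0, 0, 0], [0, 0, 0]]' --grip '[0.06, 0.06, 0.06, 0.06, 0.06, 0.06, 0.06, 0.06]'

```text
time: 14.38
tcp_pos: [449.1, 141.9, 78.4]
orientation: [[-0.044, 0.999, 0.003], [0.999, 0.044, 0.001], [0.001, 0.003, -1.0]]
contact_force: [-0.0, -0.5, -0.9]
width: 59.7
grip_force: 0.0
```

```bash
python3 pin.py;  python3 - <<'E'
from h import *
from rig import get_image
p,d=get_image("side");cv2.imwrite("pics/s4.png",cv2.resize(p[150:270,220:350,::-1],None,fx=5,fy=5,interpolation=cv2.INTER_CUBIC))
E
```

```text
tcp dock [-0.   0.4] 78.4 F [-0.  -0.5 -0.9] t 14.3833
side 708 pin y 1.2 slope deg 1.71 z 41.7
top few
```

View pics/s4.png

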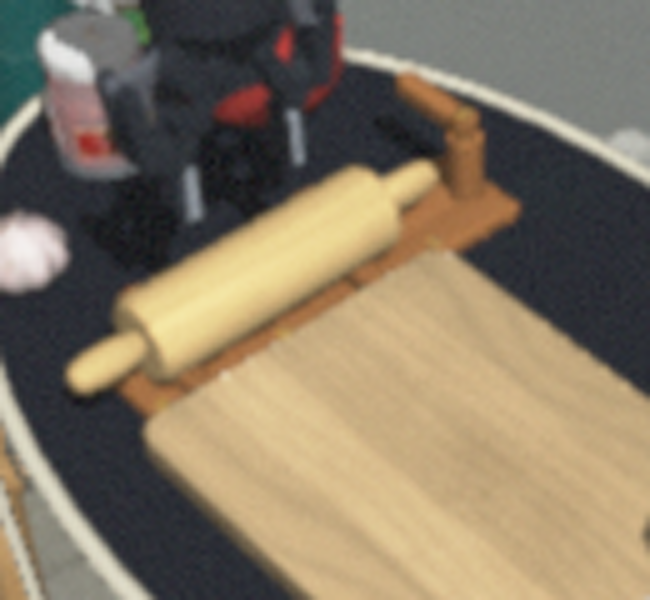

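The pin is seated (y≈1, z≈41.7). Next I'll shut the fingers and go to the +x side of the turn-button's free end, at dock position (190,42).

move_arm --delta_pos '[[0.0042, 0.019, 0], [0.0042, 0.019, 0], [0.0042, 0.019, 0], [0.0042, 0.019, 0], [0.0042, 0.019, 0], [0.0042, 0.019, 0], [0.0042, 0.019, 0], [0.0042, 0.019, 0], [0.0042, 0.019, 0], [0.0042, 0.019, 0], [0, 0, 0], [0, 0, 0]]' --rot '[[0, 0, 0], [0, 0, 0], [0, 0, 0], [0, 0, 0], [0, 0, 0], [0, 0, 0], [0, 0, 0], [0, 0, 0], [0, 0, 0], [0, 0, 0], [0, 0, 0], [0, 0, 0]]' --grip '[0.0, 0.0, 0.0, 0.0, 0.0, 0.0, 0.0, 0.0, 0.0, 0.0, 0.0, 0.0]'

```text
time: 15.53
tcp_pos: [635.4, 191.8, 75.2]
orientation: [[-0.044, 0.999, -0.003], [0.999, 0.044, -0.001], [-0.001, -0.003, -1.0]]
contact_force: [-0.9, -0.6, 1.0]
width: -0.2
grip_force: 0.0
```

```bash
python3 pin.py;  python3 - <<'E'
from h import *
from rig import get_image
a=np.radians(2.79);R=np.array([[np.cos(a),-np.sin(a)],[np.sin(a),np.cos(a)]]);seat=np.array([449.1,141.6])
for n in("side","top"):
    c=camera_info(n);p,d=get_image(n)
    Y,X=np.mgrid[0:400,0:640];P=(np.stack([(X-c['cx'])/c['fx']*d,(Y-c['cy'])/c['fy']*d,d],-1)-c['t'])@c['R'];q=(P[...,:2]-seat)@R
    br=(p[...,0]>p[...,2].astype(int)+40)&(p[...,0]>90)
    m=br&(P[...,2]>64)&(P[...,2]<78)&(q[...,0]>135)&(q[...,0]<185)&(q[...,1]>-20)&(q[...,1]<75)
    print(n,m.sum(), q[m].min(0) if m.any() else '',q[m].max(0) if m.any() else '', np.median(q[m],0))
    # fingers
    f=(p.max(2)<160)&(P[...,2]>105)&(P[...,2]<135)&(q[...,0]>160)&(q[...,0]<225)&(q[...,1]>10)&(q[...,1]<70)
    print("finger",f.sum(),P[f].min(0) if f.any() else '',q[f].min(0) if f.any() else '',q[f].max(0) if f.any() else '')
E
```

```text
tcp dock [188.5  41.1] 75.2 F [-0.9 -0.6  1. ] t 15.5333
side 699 pin y 1.4 slope deg 1.28 z 41.6
top few
side 85 [152.83465304  -4.95598815] [169.86857361  59.16315521] [158.81521037  24.91251775]
finger 68 [616.14834177 178.06468035 105.23492509] [169.42494856  27.45444722] [196.82327518  48.832942  ]
top 0   [nan nan]
finger 0
  return _methods._mean(a, axis=axis, dtype=dtype,
  ret = um.true_divide(
```

move_arm --delta_pos '[[0, 0.001, 0.009], [0, 0.001, 0.01], [0, 0, 0.01], [0, 0, 0.009], [0, 0, 0.006], [0, 0, 0.003], [0, 0, 0]]' --rot '[[0, 0, 0], [0, 0, 0], [0, 0, 0], [0, 0, 0], [0, 0, 0], [0, 0, 0], [0, 0, 0]]' --grip '[0.0, 0.0, 0.0, 0.0, 0.0, 0.0, 0.0]'

```text
time: 16.32
tcp_pos: [636.9, 191.8, 28.6]
orientation: [[-0.044, 0.999, -0.002], [0.999, 0.044, -0.001], [-0.001, -0.002, -1.0]]
contact_force: [-0.8, -0.3, -0.2]
width: 0.1
grip_force: 0.0
```

```bash
python3 pin.py
```

```text
tcp dock [190.  41.] 28.6 F [-0.8 -0.3 -0.2] t 16.3167
side 707 pin y 1.5 slope deg 1.47 z 41.8
top few
```

move_arm --delta_pos '[[0.001, -0.0045, 0], [0, -0.004, 0], [0.0024, -0.0046, 0], [0.0024, -0.0046, 0], [0.001, -0.0058, 0], [0.001, -0.0058, 0], [-0.0007, -0.0063, 0], [-0.0007, -0.0063, 0], [0, 0, 0]]' --rot '[[0, 0, 0], [0, 0, 0], [0, 0, 0], [0, 0, 0], [0, 0, 0], [0, 0, 0], [0, 0, 0], [0, 0, 0], [0, 0, 0]]' --grip '[0.0, 0.0, 0.0, 0.0, 0.0, 0.0, 0.0, 0.0, 0.0]'

```text
time: 17.17
tcp_pos: [593.7, 196.6, 30.1]
orientation: [[-0.045, 0.999, -0.002], [0.999, 0.045, -0.0], [0.0, -0.002, -1.0]]
contact_force: [-0.3, 0.7, 0.4]
width: 0.4
grip_force: 0.3
```

```bash
cat > keep.py <<'E'
from h import *
from rig import get_image
a=np.radians(2.79);R=np.array([[np.cos(a),-np.sin(a)],[np.sin(a),np.cos(a)]]);seat=np.array([449.1,141.6])
c=camera_info("side");p,d=get_image("side")
Y,X=np.mgrid[0:400,0:640];P=(np.stack([(X-c['cx'])/c['fx']*d,(Y-c['cy'])/c['fy']*d,d],-1)-c['t'])@c['R'];q=(P[...,:2]-seat)@R
br=(p[...,0]>p[...,2].astype(int)+40)&(p[...,0]>90)
m=br&(P[...,2]>62)&(P[...,2]<78)&(q[...,0]>90)&(q[...,0]<185)&(q[...,1]>-20)&(q[...,1]<75)
print(m.sum(),q[m].min(0).round(),q[m].max(0).round());v=np.linalg.svd(q[m]-q[m].mean(0))[2][0];print("dir deg",np.degrees(np.arctan2(v[1],-v[0])))
E
python3 pin.py; python3 keep.py
```

```text
tcp dock [147.1  47.9] 30.1 F [-0.3  0.7  0.4] t 17.1667
side 702 pin y 1.6 slope deg 1.57 z 41.8
top few
111 [90. -5.] [168.  43.]
dir deg -138.32837319061872
```

move_arm --delta_pos '[[-0.0028, -0.006, 0], [-0.0028, -0.006, 0], [-0.005, -0.0053, 0], [-0.005, -0.0053, 0], [-0.0045, -0.0023, 0], [-0.0045, -0.0023, 0], [-0.0045, -0.0023, 0], [-0.001, 0, 0], [0, 0, 0]]' --rot '[[0, 0, 0], [0, 0, 0], [0, 0, 0], [0, 0, 0], [0, 0, 0], [0, 0, 0], [0, 0, 0], [0, 0, 0], [0, 0, 0]]' --grip '[0.0, 0.0, 0.0, 0.0, 0.0, 0.0, 0.0, 0.0, 0.0]'

```text
time: 18.07
tcp_pos: [567.9, 167.7, 30.4]
orientation: [[-0.046, 0.999, 0.001], [0.999, 0.046, 0.006], [0.006, 0.001, -1.0]]
contact_force: [1.1, 7.0, -1.9]
width: -0.0
grip_force: 4.0
```

```bash
python3 pin.py; python3 keep.py
```

```text
tcp dock [120.   20.3] 30.4 F [ 1.1  7.  -1.9] t 18.0667
side 694 pin y 1.9 slope deg 1.53 z 41.8
top few
104 [91. -6.] [169.  10.]
dir deg -0.5099308028210306
```

A 7 N reaction and a bar direction of about 0° mean the button is at its stop. Backing off.

move_arm --delta_pos '[[-0.001, 0, 0], [0.006, 0, 0], [0.01, 0, 0], [0.01, 0, 0], [0, 0, -0.02], [0, 0, -0.03], [0, -0.02, -0.03], [0, -0.02, -0.03], [0, 0, 0], [0, 0, 0], [0, 0, 0], [0, 0, 0]]' --rot '[[0, 0, 0], [0, 0, 0], [0, 0, 0], [0, 0, 0], [0, 0, 0], [0, 0, 0], [0, 0, 0], [0, 0, 0], [0, 0, 0], [0, 0, 0], [0, 0, 0], [0, 0, 0]]' --grip '[0.0, 0.0, 0.0, 0.0, 0.0, 0.0, 0.0, 0.0, 0.0, 0.0, 0.0, 0.0]'

```text
time: 19.22
tcp_pos: [525.9, 188.3, 138.7]
orientation: [[-0.044, 0.999, -0.002], [0.999, 0.044, -0.001], [-0.001, -0.002, -1.0]]
contact_force: [0.6, 0.6, -0.4]
width: -0.2
grip_force: 0.0
```

```bash
python3 pin.py; python3 keep.py
python3 - <<'E'
from h import *
from rig import get_image
p,d=get_image("side");cv2.imwrite("pics/s5.png",cv2.resize(p[150:270,220:350,::-1],None,fx=5,fy=5,interpolation=cv2.INTER_CUBIC))
E
```

```text
tcp dock [78.9 42.9] 138.7 F [ 0.6  0.6 -0.4] t 19.2167
side 717 pin y 1.7 slope deg 1.34 z 41.7
top few
105 [91. -7.] [169.  10.]
dir deg 1.2360860346728773
```

View pics/s5.png

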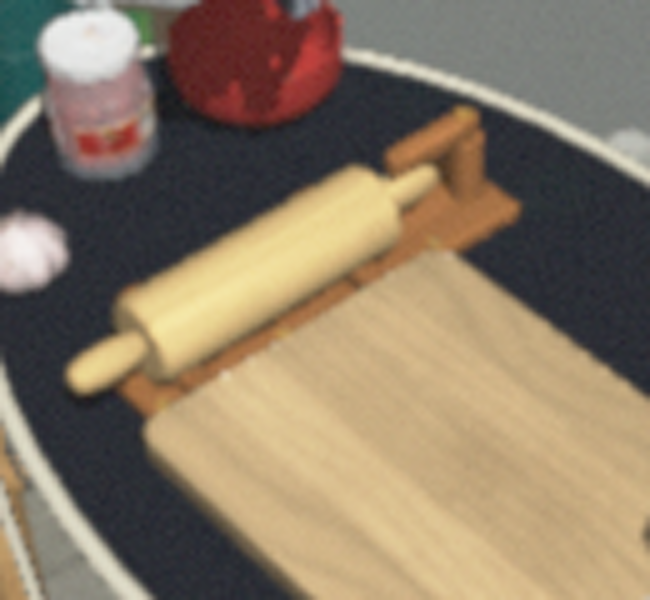

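The pin is in both saddles and the turn-button lies across above its handle, crop (390,160) to (465,115). The arm is clear.

```bash
python3 -c "
from rig import ctrl;print(ctrl.hand_in())"
```

```text
the job is handed in; nothing more can be done
None
```

I handed the job in at about 19 s: the pin was rolled into both saddles and lay still, and the turn-button was pushed to its stop above the handle. The hand-in returned no verdict. One uncertainty is that the fingertips sat about 35 mm short of the reported TCP, so if the under-76 mm grasp-point rule uses that reading, my top contact could count as a side touch.

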